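Take the yellow cap off an empty gas bottle whose thread hand is unknown

ROBOT

A 7-joint arm with a two-finger parallel gripper is mounted at the origin on the work surface. World frame = base frame: x ahead of the robot, y to its left, z up, the work surface at z = 0. Lengths are in mm, angles in rad, forces in N, time in s.
With the tool pointing down it reaches from about 400 to 850 mm from the base axis. Payload 4.4 kg.
Tool frame: the origin (TCP) lies midway between the tips of the shut fingers; the grasp point (between the pads) lies 19 mm behind it (manip.grip_depth is the distance from the TCP to the grasp point, in mm); z points along the fingers, y is the line along which they close (so a half turn about z gives the same grasp; the last joint's range is limited). The gripper opens to 94 mm and grips with 3 to 60 N. Pads are 16 mm wide; open, the fingers measure 119 mm over their backs; the gripper's body (75 mm by 177 mm) begins 78 mm behind the grasp point.
Start: joints at [1.171, 0.628, 0.038, 1.517, -0.027, 0.996, -0.02], TCP at [212.992, -614.127, 205.478] pointing down, gripper open.
Joint ranges: [-3.06, 3.06], [-0.37, 2.12], [-1.25, 1.32], [0.18, 2.47], [-1.1, 4.24], [0.23, 1.98], [-2.94, 2.94]. Speed limits (rad/s): [2.57, 2.57, 3.14, 3.14, 3.14, 3.14, 3.14].

INTERFACE

Orientations are given as a unit quaternion [x, y, z, w].
In Python, from bench import manip gives the robot as it stands. The module is installed in compiled form; this text tells all that it offers.
- The arm moves only by the shell command python3 -m inch 'ROWS' [FORCE]. ROWS is text: rows parted by semicolons, each of 5 numbers parted by spaces: the shift along the world's x, y, z in units of 50 mm (1.0 is 50 mm), then the turn about the world's z in units of 8 degrees (1.0 is 8 degrees), then the finger opening in mm, from 0 to 94. In form: tx ty tz turn claw; .... A call has 1 to 5 rows; each row shifts and turns the commanded pose from where the row before left it; what a row does not reach is not made up. A row lasts 1/10 s, in which the tool goes at most 50 mm and 8.59 degrees, less where a joint would pass 70% of its speed; a pose out of reach is approached as far as the arm can. A call is refused whole if a number of a shift passes 1 or a number of a turn 1, either way. A call with a gripper value outside its range is refused whole. The fingers move at their own pace and stop on an object; FORCE is the grip in N (left out, the last holds). Time passes only in rows, so rows that do not move let the fingers close. It gives the time, the measured TCP pose, the force, the opening and the grip force at its end, in the units of the state.
- manip.sense(): the state, without advancing time (a new reading comes with each control period).
- manip.get_image(name): name is "scene" or "top"; returns (picture, depth): 384x512x3 uint8, blue, green, red; 384x512 float32, mm along the optical axis (not along the pixel's ray), 0 where there is no reading.
- manip.camera_params(name): a dict with "fx", "fy", "cx", "cy" (pixels), "rvec" (rotation vector, rad) and "tvec" (3), from world to camera coordinates, as OpenCV has them. Camera axes: x right, y down, z forward; pixel columns grow to the right and rows downward; lengths in mm; the calibration is good to about 2 mm. A picture is of the moment at which its call begins. camera_params takes no time and is no camera call.
- manip.finish_job(): hands the job in; it is judged then, once.
Trained networks look in the newest picture that a camera, given by its name, has taken for a name from the list of things; names that differ only in an ending like _2 or _b are one class to them, and where a whole thing is asked for, a point or a joint stands for the part that bears it (a point fixed in the world has none). Each returns a list of dicts, best first, with "confidence" (0 to 1); they miss things now and then, are a little off and sometimes report something else, mostly with a low value. They report only what shows in the picture. A call takes as long as a camera call. They do not tell look-alikes from the thing itself.
- manip.recognise(camera, thing): "centre" ([x, y, z] in mm, in the coordinates of the camera as it stood for that picture, good to about 4 mm: the middle of the surface that is visible of it).
- manip.trace(camera, thing): "region" (384x512 bool, what is visible of it).
The state is a dict: "time": time; "q": joint angles; "qd": joint speeds; "tau": joint torques, N m; "position": TCP position; "tool_rot": TCP orientation; "ft_force": force on the tool from outside, world axes, zero at the start; "wrist_torque": the same for the moment, N m; "finger_gap": opening from 0.0 (shut) to 1.0 (fully open); "grip_force": force on a finger pad.
Only numpy, scipy, OpenCV 4.12 (cv2) and the standard library are available. Lean on these libraries where they do the work, as an engineer would, in place of code of your own. Each camera call takes 0.05 s, during which the arm holds its last target. There are 200 camera calls.

TASK

The small gas bottle with the yellow cap is empty, and the scrap collector only takes it uncapped. Its cap may have a right-hand or a left-hand thread and nothing shows which, so find out by trying which way it loosens; unscrew the yellow cap, lift it off and finish while still holding it in the gripper, well clear above the bottle's neck (about 10 cm). Do not drop the cap, and leave the black-capped bottle, the mug, the jar lid and the green plastic bottle alone.

Things in the scene. Friction and masses are not known exactly. Their poses are not given: they have to be found in the camera images.
- cap: Yellow ribbed plastic screw cap, loose, about 50 g, round, 36 mm tall. Origin: centre of its open underside, z up its axis, 151 mm above the floor when screwed fully on, as at the start. Turned the wrong way it stops dead within 0.06 rad (torque climbs past 0.25 N m or the fingers slip); loosening takes under 0.15 N m. Which way loosens it differs from start to start.
- cap_grip (a point): Middle of the cap's grip, on its axis, 27 mm above the cap's origin: the upper 17 mm of the cap is a solid ribbed disc 39 mm in diameter (19 to 36 mm above the origin); the skirt below is 36 mm in diameter. Round: any grip yaw will do.
- thread (a point): Top of the threaded neck inside the cap, on the bottle's axis, 168 mm above the floor; neck 26 mm in diameter, 18 mm tall, coarse two-start thread. Loosening, the cap rises 3 mm over the first 1.2 rad and is then out of the thread; turned between 1.35 and 2.25 rad it lifts straight off. Turned less it cannot be pulled off, and turning back screws it on again.
- gas_bottle: Grey steel gas bottle that wears the yellow cap, standing upright and fixed in a steel floor bracket with two straps; 76 mm in diameter, its shoulder narrows to a 34 mm collar whose top is 150 mm above the floor. Origin: centre of its foot, z up.
- spare_bottle: The like grey gas bottle with a black cap (39 mm in diameter, top 187 mm above the floor), fixed in the same kind of bracket beside the first, at least 140 mm away. Not to be touched. Origin: centre of its foot.
- mug: White ceramic mug standing on the floor, 80 mm in diameter, 92 mm tall, handle on its +y side. Origin: centre of its underside. A bystander.
- jar_lid: Steel jar lid lying on the floor, rim up, 68 mm in diameter, 12 mm high. Origin: centre of its underside. A bystander.
- pet_bottle: Green PET bottle lying on its side, 64 mm in diameter, 217 mm long along its x axis, white twist cap at the +x end. Origin: on the floor under its middle. A bystander.
- bottle_crate_corner (a point): Near inner corner (towards the robot and the bottles) of the grey crate on the left, at its rim, 170 mm above the floor. From here the crate runs 400 mm away from the robot and 300 mm outwards; brown bottles in it reach 206 mm above the floor. Fixed.
- can_crate_corner (a point): Near inner corner of the grey crate on the right, at its rim, 170 mm above the floor. From here the crate runs 400 mm away from the robot and 300 mm outwards; crushed cans in it reach about 190 mm above the floor. Fixed.
Not all that is in view belongs to the job. There is more than one size of the cap; the job needs the largest.

How it is judged (in metres and radians):
At the end, for the whole second after the job is handed in: The yellow cap is off and held still in the fingers (gripped with more than 1 N, slower than 30 mm/s), its underside more than 210 mm above the floor, that is 42 mm clear of the top of the neck, within 80 mm sideways of the neck's axis, touching neither gas bottle (height (world z) of cap above 0.21 m and contact force between the fingers and cap above 1 N and contact force between cap and gas_bottle below 0.2 N and contact force between cap and spare_bottle below 0.2 N and linear speed of cap below 0.03 m/s and horizontal distance between cap and thread below 0.08 m); the arm keeps its last pose, push and grip.
It fails at once if the cap is dropped (its underside falls below 120 mm) (height (world z) of cap below 0.12 m).
It fails at once if the mug is moved more than 20 mm (distance of mug from where it was at the start of the episode above 0.02 m).
It fails at once if the jar lid is moved more than 20 mm (distance of jar_lid from where it was at the start of the episode above 0.02 m).
It fails at once if the green bottle is moved more than 20 mm (distance of pet_bottle from where it was at the start of the episode above 0.02 m).
It fails at once if the robot pushes the black-capped bottle with more than 5 N (contact force between any of the arm, the fingers and spare_bottle above 5 N).
It also fails if it takes over 45 s, if anything falls off the work surface, if the arm or the gripper's body presses on something with over 40 N, if the wrist force passes 120 N, or if a joint passes its speed limit or range.

## Working session

There is one attempt and no reset: what is moved stays moved. The work goes in short steps, Python scripts to look and compute and a shell command to move; the robot and the scene stay as the last step left them, time stands still between calls to the robot, and variables do not carry over. Pictures are saved under pics/ and viewed, at most 10 in all, crops included, and the job is handed in when it is done.

```bash
mkdir -p pics; cat > h.py <<'E'
import numpy as np,cv2
from bench import manip
def cam(n):
    p=manip.camera_params(n);R=cv2.Rodrigues(np.array(p['rvec'],float))[0];return p,R,np.array(p['tvec'],float).ravel()
def c2w(n,c):
    p,R,t=cam(n);return R.T@(np.array(c)-t)
def px(n,u,v,d):
    p,R,t=cam(n);return R.T@(np.array([(u-p['cx'])/p['fx']*d,(v-p['cy'])/p['fy']*d,d])-t)
def proj(n,w):
    p,R,t=cam(n);c=R@np.array(w)+t;return p['fx']*c[0]/c[2]+p['cx'],p['fy']*c[1]/c[2]+p['cy']
E
python3 - <<'E'
from h import *
for n in('scene','top'):
    im,d=manip.get_image(n);cv2.imwrite(f'pics/{n}0.png',im);np.save(f'{n}0.npy',d)
    p,R,t=cam(n);print(n,'cam at',(-R.T@t).round())
    for th in('cap','gas_bottle','spare_bottle','mug','jar_lid','pet_bottle'):
        for r in manip.recognise(n,th):
            w=c2w(n,r['centre']);print(th,round(r['confidence'],2),w.round(),np.round(proj(n,w)))
s=manip.sense();print({k:np.round(v,3) for k,v in s.items()},manip.grip_depth)
E
```

```text
scene cam at [1091.  518.  765.]
cap 0.69 [410. 149.  25.] [332. 207.]
cap 0.56 [506. 149. 182.] [317. 180.]
cap 0.41 [506.  38.  25.] [279. 206.]
gas_bottle 0.75 [518. 164. 123.] [317. 204.]
spare_bottle 0.71 [ 557. -171.  123.] [213. 155.]
mug 0.73 [ 711. -435.  136.] [115. 138.]
mug 0.59 [736. 170.  58.] [257. 276.]
jar_lid 0.75 [727.  14.   4.] [215. 251.]
jar_lid 0.6 [ 710. -434.  136.] [115. 138.]
pet_bottle 0.81 [ 765. -151.   50.] [162. 215.]
top cam at [ 3.230e+02 -1.000e+00  1.328e+03]
cap 0.57 [500. 138. 189.] [210. 223.]
cap 0.54 [495.  34.  27.] [248. 232.]
gas_bottle 0.77 [492. 128. 127.] [216. 228.]
mug 0.98 [745. 167.  41.] [207. 157.]
jar_lid 0.76 [732.  24.   4.] [251. 163.]
pet_bottle 0.78 [ 746. -161.   55.] [306. 153.]
{'time': np.float64(0.7), 'q': array([ 1.171,  0.628,  0.038,  1.517, -0.027,  0.996, -0.02 ]), 'qd': array([ 0.001,  0.   , -0.001,  0.002,  0.   ,  0.001, -0.001]), 'tau': array([ 0.0000e+00, -5.4945e+01,  1.1430e+00, -1.8692e+01, -5.2000e-02,
        1.6000e-02, -0.0000e+00]), 'position': array([ 213.004, -614.125,  205.512]), 'tool_rot': array([0.986, 0.166, 0.   , 0.   ]), 'ft_force': array([ 0.288, -0.608,  1.024]), 'wrist_torque': array([-0.   , -0.028,  0.048]), 'grip_force': np.float64(0.0), 'finger_gap': np.float64(0.998)} 18.8
```

View pics/scene0.png

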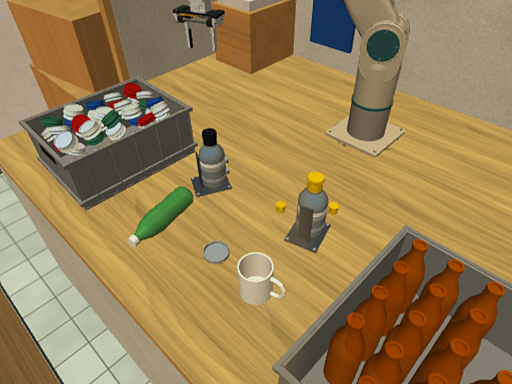

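View pics/top0.png

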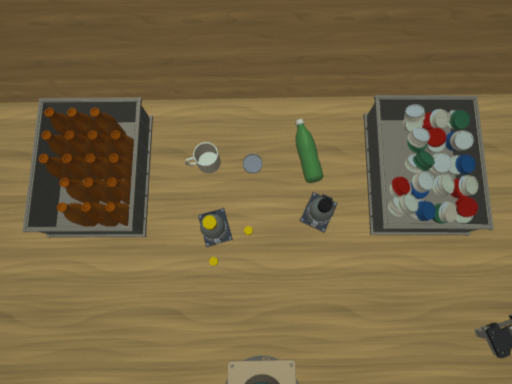

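The scene shows these candidates:
- the yellow cap on the strapped bottle, scene (316,182) / top (210,222)
- two loose small yellow caps on the floor, scene (281,207) and (334,208) / top (248,230) and (213,261)
- the black cap, scene (209,136)

I choose the one on the bottle. Next I'll measure it and check a close crop.

```bash
python3 - <<'E'
from h import *
P=[];rays=[]
for n,uv in(('scene',(316,182)),('top',(210,222))):
    im=cv2.imread(f'pics/{n}0.png');d=np.load(f'{n}0.npy')
    h=cv2.cvtColor(im,cv2.COLOR_BGR2HSV);m=cv2.inRange(h,(20,140,60),(35,255,255))
    k,l,st,ce=cv2.connectedComponentsWithStats(m)
    print(n,[(st[i].tolist()) for i in range(1,k) if st[i,4]>15])
    i=l[uv[1],uv[0]];v,u=np.where(l==i)
    W=np.array([px(n,a,b,d[b,a]) for a,b in zip(u,v) if d[b,a]>0])
    zt=np.percentile(W[:,2],90);T=W[abs(W[:,2]-zt)<5];print('ztop',zt,'bbox mid',(T.min(0)+T.max(0))/2,'ext',np.ptp(T,0),T.mean(0),len(T))
    if n=='scene':
        c=im[140:260,250:370];cv2.imwrite('pics/crop.png',cv2.resize(c,None,fx=5,fy=5,interpolation=cv2.INTER_CUBIC))
# triangulated disc centre: top-disc pixel centre in each view
for n in('scene','top'):
    print(n,proj(n,(500,140,187)))
for c in [(px('top',370,233,1328-170)),(px('top',148,233,1328-170))]:print(c.round())
E
```

```text
scene [[0, 54, 512, 330, 73658], [273, 284, 8, 9, 37]]Traceback (most recent call last):
  File "<stdin>", line 9, in <module>
  File "h.py", line 8, in px
    p,R,t=cam(n);return R.T@(np.array([(u-p['cx'])/p['fx']*d,(v-p['cy'])/p['fy']*d,d])-t)
          ~~~^^^
  File "h.py", line 4, in cam
    p=manip.camera_params(n);R=cv2.Rodrigues(np.array(p['rvec'],float))[0];return p,R,np.array(p['tvec'],float).ravel()
ValueError: time passes only in moves, steps and waits
```

```bash
sed -i 's/^def cam/import functools\n@functools.cache\ndef cam/' h.py; python3 - <<'E'
from h import *
for n,uv in(('scene',(316,182)),('top',(210,222))):
    im=cv2.imread(f'pics/{n}0.png');d=np.load(f'{n}0.npy')
    if n=='scene':
        c=im[140:260,250:370];cv2.imwrite('pics/crop.png',cv2.resize(c,None,fx=5,fy=5,interpolation=cv2.INTER_CUBIC))
    h=cv2.cvtColor(im,cv2.COLOR_BGR2HSV);print(h[uv[1],uv[0]])
    m=cv2.inRange(h,(20,225,60),(35,255,255))
    k,l,st,ce=cv2.connectedComponentsWithStats(m)
    print(n,[(st[i].tolist()) for i in range(1,k) if st[i,4]>15])
    i=l[uv[1],uv[0]];v,u=np.where(l==i)
    W=np.array([px(n,a,b,d[b,a]) for a,b in zip(u,v) if d[b,a]>0])
    zt=np.percentile(W[:,2],90);T=W[abs(W[:,2]-zt)<4];print('ztop',zt,'bbox mid',(T.min(0)+T.max(0))/2,'ext',np.ptp(T,0),T.mean(0),len(T))
for u in(370,148): print(px('top',u,233,1328-170).round())
E
```

```text
[ 24 255 219]
scene [[307, 172, 17, 21, 290], [276, 201, 10, 12, 88], [328, 202, 11, 13, 102]]
ztop 189.12787886905798 bbox mid [503.16527039 142.65602463 188.74327648] ext [38.04359471 36.67766485  7.1499897 ] [504.61273705 143.08121406 188.2743377 ] 142
[ 27 241 181]
top [[203, 216, 13, 14, 144], [244, 227, 8, 8, 51], [210, 257, 8, 8, 50]]
ztop 190.36525653353823 bbox mid [503.55952608 140.45799501 190.26477923] ext [32.12553954 34.43317471  7.73432804] [502.53744291 141.09904876 188.89161041] 85
[ 465. -317.  172.]
[476. 316. 175.]
```

View pics/crop.png

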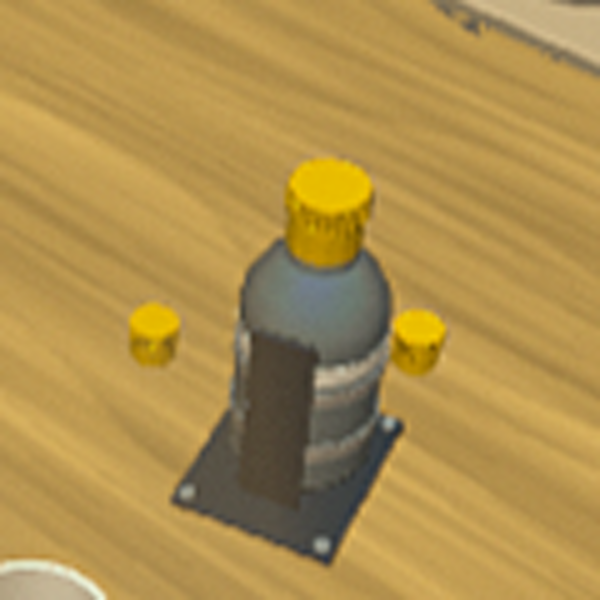

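The crop shows the ribbed, larger cap on the strapped bottle, and the loose floor caps are visibly smaller. Both views put the cap axis near (503,142) with the top at about 188, which matches the expected 187. I'll go above it.

```bash
python3 -m inch '0 0 0.8 0 94; 0.3 0.2 0.9 0 94; 0.7 0.65 0.2 0.6 94; 0.7 0.65 0 0.6 94; 0.7 0.65 0 0.6 94'
python3 -m inch '0.7 0.65 0 0.6 94; 0.7 0.65 0 0.6 94; 0.7 0.65 0 0.6 94; 0.2 0.9 0 0.6 94; 0.2 0.9 0 0.6 94'
```

```text
time: 1.2
position: [334.2, -505.7, 301.4]
tool_rot: [0.957, 0.29, 0.0, 0.001]
ft_force: [0.5, 0.4, -0.2]
finger_gap: 1.003
grip_force: 0.0
time: 1.7
position: [458.9, -317.2, 300.3]
tool_rot: [0.876, 0.483, 0.0, 0.0]
ft_force: [-0.2, -0.1, 0.1]
finger_gap: 1.005
grip_force: 0.0
```

```bash
python3 -m inch '0.1 0.95 0 0.6 94; 0.1 0.95 0 0.6 94; 0.1 0.95 0 0.6 94; 0.1 0.95 0 0.6 94; 0.1 0.95 0 0.6 94'
python3 -m inch '0.1 0.95 0 0.6 94; 0.1 0.9 0 0.6 94; 0.1 0.8 0 0.6 94; 0 0.5 0 0.6 94; 0 0 0 0 94'
python3 -c "
from h import *
s=manip.sense();print(s['position'],s['q'].round(3) if hasattr(s['q'],'round') else s['q'],s['wrist_torque'])"
```

```text
time: 2.2
position: [482.9, -79.9, 300.9]
tool_rot: [0.756, 0.654, 0.0, 0.0]
ft_force: [0.8, -0.4, -0.5]
finger_gap: 1.003
grip_force: 0.0
time: 2.7
position: [497.7, 80.5, 300.8]
tool_rot: [0.635, 0.773, 0.001, -0.001]
ft_force: [-0.1, 0.1, -0.6]
finger_gap: 0.999
grip_force: 0.0
[497.6890118   80.49774248 300.83959887] [ 0.143  0.343 -0.489  1.773  0.179  1.068 -0.213] [-0.02985835 -0.04867398 -0.0051526 ]
```

```bash
python3 -m inch '0.05 0.6 0 0 94; 0.05 0.63 0 0 94; 0 0 -0.8 0 94; 0 0 -0.8 0 94; 0 0 0 0 94'
python3 - <<'E'
from h import *
im,d=manip.get_image('scene');s=manip.sense();g=s['position']
u,v=map(int,proj('scene',(503,142,180)));print(g,u,v)
cv2.imwrite('pics/c1.png',cv2.resize(im[v-60:v+60,u-60:u+60],None,fx=5,fy=5,interpolation=cv2.INTER_CUBIC))
E
```

```text
time: 3.2
position: [499.8, 134.4, 216.5]
tool_rot: [0.639, 0.769, -0.004, -0.002]
ft_force: [-0.8, -0.6, 0.6]
finger_gap: 1.002
grip_force: 0.0
[501.70612855 135.45420594 219.08305111] 315 179
```

View pics/c1.png

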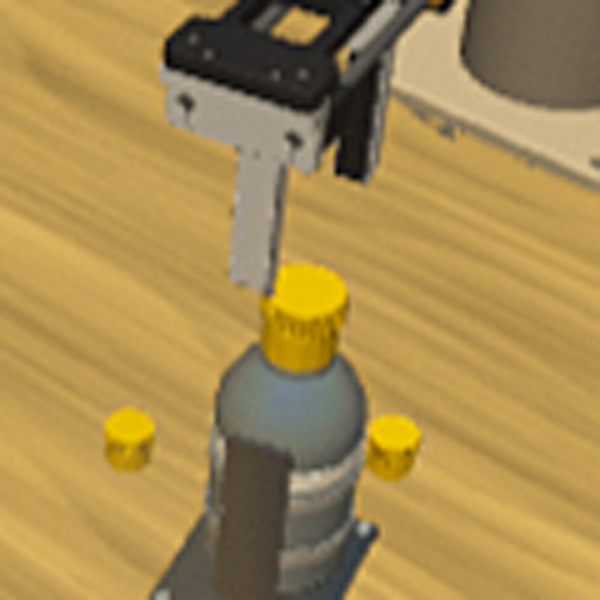

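The open fingers straddle the cap, with the near fingertip at crop (250,285) and the cap disc at (305,290). I'll nudge +y about 6 mm, go down 60 mm, then close gently.

```bash
python3 -m inch '0.03 0.13 0 0 94; 0 0 -0.6 0 94; 0 0 -0.6 0 94; 0 0 0 0 94; 0 0 0 0 94'
python3 -c "
from h import *
s=manip.sense();print(s['position'],s['tool_rot'],s['ft_force'])"
```

```text
time: 3.75
position: [505.8, 144.5, 162.2]
tool_rot: [0.638, 0.77, 0.001, 0.001]
ft_force: [-0.4, 0.1, 1.0]
finger_gap: 1.001
grip_force: 0.0
[505.76310119 144.45923445 162.2151021 ] [6.38090658e-01 7.69960279e-01 1.05992333e-03 5.97903827e-04] [-0.42292615  0.1037301   1.0436248 ]
```

```bash
python3 -m inch '-0.05 -0.04 -0.05 0 60; 0 0 0 0 44; 0 0 0 0 44' 20
python3 -m inch '0 0 0 0 30; 0 0 0 0 30; 0 0 0 0 30; 0 0 0 0 30; 0 0 0 0 30' 20
python3 -c "
from h import *
s=manip.sense();print(s['position'],s['q'],s['ft_force'],s['wrist_torque'])"
```

```text
time: 4.05
position: [502.6, 141.9, 159.0]
tool_rot: [0.638, 0.77, 0.001, 0.001]
ft_force: [-0.1, -0.2, -0.6]
finger_gap: 0.779
grip_force: 0.0
time: 4.55
position: [502.1, 141.9, 158.0]
tool_rot: [0.638, 0.77, 0.0, 0.0]
ft_force: [-0.0, 0.2, -0.4]
finger_gap: 0.408
grip_force: 20.0
[502.13419554 141.94003076 157.97638141] [-0.03506158  0.5393024  -0.432501    1.9165438   0.32010709  0.75302933
 -0.46234894] [-0.01322135  0.20411405 -0.35648568] [-0.05382999 -0.15773465 -0.05090911]
```

Gripped: the opening is 38.4 mm, against the 39 mm disc. Now I'll try counter-clockwise in small steps.

```bash
cat > r.py <<'E'
from h import *
s=manip.sense();r=s['tool_rot'];print('yaw',np.degrees(2*np.arctan2(r[1],r[0])),'pos',np.round(s['position'],1),'F',np.round(s['ft_force'],1),'T',np.round(s['wrist_torque'],3),'q7',s['q'][6],'gap',s['finger_gap']*94,'grip',s['grip_force'])
E
python3 r.py; python3 -m inch '0 0 0 0.35 30; 0 0 0 0 30; 0 0 0 0 30' >/dev/null; python3 r.py
python3 -m inch '0 0 0 0.35 30; 0 0 0 0 30; 0 0 0 0 30' >/dev/null; python3 r.py
```

```text
yaw 100.72253172186798 pos [502.1 141.9 158. ] F [-0.   0.2 -0.4] T [-0.054 -0.158 -0.051] q7 -0.46234893963327484 gap 38.35990164816059 grip 20.000101625919342
yaw 103.46328776977433 pos [502.1 141.9 158. ] F [0.6 0.2 0.7] T [-0.043 -0.138  0.022] q7 -0.4243777704627994 gap 38.660627922865665 grip 20.000080168247223
yaw 106.23302322044134 pos [502.1 141.9 158.1] F [0.2 0.1 1.8] T [ 0.01  -0.095  0.006] q7 -0.3859890796187669 gap 38.711662168135724 grip 20.000258088111877
```

```bash
for i in 1; do python3 -m inch '0 0 0 0.7 30; 0 0 0 0 30' >/dev/null; python3 r.py; python3 -m inch '0 0 0.01 0.7 30; 0 0 0 0 30' >/dev/null; python3 r.py; done
```

```text
yaw 111.89201530177925 pos [502.2 142.  158.3] F [-0.1 -0.4  4.7] T [-0.01   0.019  0.035] q7 -0.307621500444492 gap 38.87624025729108 grip 19.99978870153427
yaw 117.40167456111061 pos [502.1 141.9 158.5] F [-0.1  0.2  3.7] T [-0.037 -0.125 -0.009] q7 -0.23062687530678036 gap 38.85831083683144 grip 19.999522268772125
```

It loosens counter-clockwise: torque stays below 0.05 N m over 17° and the cap lifts the tool. I'll turn on to about 100° while following the rise.

```bash
python3 -m inch '0 0 0.01 0.7 30; 0 0 0.005 0.7 30; 0 0 0.005 0.7 30; 0 0 0.005 0.7 30; 0 0 0 0 30' >/dev/null; python3 r.py
python3 -m inch '0 0 0.005 0.7 30; 0 0 0.005 0.7 30; 0 0 0.005 0.7 30; 0 0 0.005 0.7 30; 0 0 0 0 30' >/dev/null; python3 r.py
python3 -m inch '0 0 0.005 0.7 30; 0 0 0.005 0.7 30; 0 0 0 0.7 30; 0 0 0 0.7 30; 0 0 0 0 30' >/dev/null; python3 r.py
python3 -m inch '0 0 0 0.7 30; 0 0 0 0.7 30; 0 0 0 0.7 30; 0 0 0 0 30; 0 0 0 0 30' >/dev/null; python3 r.py
```

```text
yaw 139.73197553340353 pos [501.9 141.7 159.6] F [0.1 0.5 3.4] T [-0.065 -0.119 -0.029] q7 0.08182361354078345 gap 38.608983891809785 grip 19.999383687973022
yaw 162.08666132136014 pos [501.9 141.7 160.5] F [-0.9 -0.6  2.2] T [-0.016 -0.176  0.005] q7 0.3959861359395409 gap 38.56768576005994 grip 19.99944269657135
yaw 184.46339856424157 pos [501.7 141.5 160.9] F [-0.9 -0.8  1. ] T [-0.143 -0.105 -0.041] q7 0.7119231987890022 gap 38.465393820387746 grip 19.999312162399292
yaw 201.19743391205375 pos [501.8 141.2 160.9] F [-0.4 -1.5  0. ] T [-0.359 -0.178 -0.008] q7 0.9496578058056973 gap 38.44505872411752 grip 19.99994158744812
```

```bash
python3 -m inch '0 0 0.04 0 30; 0 0 0.04 0 30; 0 0 0 0 30; 0 0 0 0 30' >/dev/null; python3 r.py
```

```text
yaw 201.473919057043 pos [502.  141.5 165.4] F [ 0.7 -2.2 -0.1] T [-0.714 -0.133 -0.028] q7 0.9589983032872409 gap 38.697888320172716 grip 20.000134706497192
```

No downward pull, so the cap is free. I'll lift it off.

```bash
python3 -m inch '0 0 0.2 0 30; 0 0 0.3 0 30; 0 0 0.3 0 30; 0 0 0.3 0 30; 0 0 0.3 0 30' >/dev/null; python3 r.py
python3 -m inch '0 0 0.3 0 30; 0 0 0.3 0 30; 0 0 0.1 0 30; 0 0 0 0 30; 0 0 0 0 30' >/dev/null; python3 -m inch '0 0 0 0 30; 0 0 0 0 30; 0 0 0 0 30' >/dev/null; python3 r.py
python3 - <<'E'
from h import *
im,d=manip.get_image('scene');print(manip.sense()['time'])
cv2.imwrite('pics/c2.png',cv2.resize(im[80:240,240:400],None,fx=3.5,fy=3.5,interpolation=cv2.INTER_CUBIC))
E
```

```text
yaw 201.53921628836545 pos [502.2 142.4 237.1] F [ 1.3  0.4 -0.1] T [ 0.111 -0.153  0.043] q7 1.0516076999880546 gap 38.60936302265494 grip 20.000191926956177
yaw 201.531854425547 pos [501.8 141.8 269.8] F [ 0.   0.9 -0.1] T [ 0.074 -0.096  0.023] q7 1.090467153621147 gap 38.457550502119624 grip 19.999893307685852
9.3
```

View pics/c2.png

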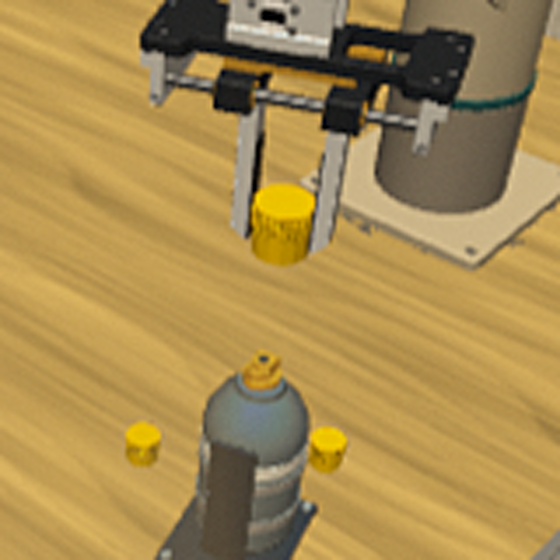

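The cap is held between the fingers at crop (283,225) and the bare brass neck is well below at (263,370). Cap underside is at about 260 mm, so I'm handing in.

```bash
python3 -c "
from bench import manip
print(manip.finish_job())"
```

```text
the job is handed in; nothing more can be done
None
```

The yellow cap loosened counter-clockwise (right-hand thread); it is off and held still in the gripper about 9 cm above the neck, and the job was handed in at about 9.3 s (no verdict was returned).

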